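# Sort tagged instrument boxes into the pass-through hatch and the return tray

### The job

Each of the three steel instrument boxes carries a black tag on its lid: a round tag means passed, a straight bar means rejected. Set the two passed boxes into the two nests inside the open steel pass-through hatch and the rejected box into the nest of the white return tray, each flat in its nest with the tag side up; do not tip the boxes over or drop them. Finish with the hatch's sliding door fully shut over the passed boxes, and leave the other things on the counter where they are.

Things in the scene. Friction and masses are not known exactly. Their poses are not given: they have to be found in the camera images.
- box_round_a: Steel instrument box with a ROUND black tag (disc 32 mm across, 3 mm thick) on the lid at x = +42 mm: passed. 120 x 56 x 30 mm (x, y, z), 0.3 kg; origin at the centre of the underside. On the lid stands a steel arch handle: bar 50 mm along x, 12 mm wide, z 44 to 56 mm, on legs 8 mm long at its ends.
- box_round_b: A second, identical steel box with a ROUND black tag: passed. 120 x 56 x 30 mm (x, y, z), 0.3 kg; origin at the centre of the underside. On the lid stands a steel arch handle: bar 50 mm along x, 12 mm wide, z 44 to 56 mm, on legs 8 mm long at its ends.
- box_bar: Steel box, the same but for its tag: a straight black BAR 52 mm along y, 12 mm wide, 3 mm thick, on the lid at x = +42 mm: rejected. 120 x 56 x 30 mm (x, y, z), 0.3 kg; origin at the centre of the underside. On the lid stands a steel arch handle: bar 50 mm along x, 12 mm wide, z 44 to 56 mm, on legs 8 mm long at its ends.
- hatch: Fixed low steel pass-through hatch. Origin on the counter under the middle of its loading bay, x away from the robot. Bay open on top: inside x +-85, y +-115 mm, floor z 4 mm, walls 5 mm thick, 64 mm high, two black-lipped nests. Beyond x 90 mm a passage roofed at z 64 mm ends at x 286 mm in an upright plate 300 mm wide, 130 mm high.
- pass_nest_left (a point): Centre of the floor of the left nest in the hatch (hatch frame 0, +52, 4 mm). The pocket is 130 mm along hatch x and 66 mm along y, with lips 8 mm high: 5 mm play round a box.
- pass_nest_right (a point): Centre of the floor of the right nest in the hatch (hatch frame 0, -52, 4 mm), like the left one.
- hatch_door (a joint): Sliding door of the hatch, a flat 180 x 240 mm steel plate lying level over the bay at z 66 to 71 mm. 0 m = fully shut over the bay, 0.185 m = fully open, slid away from the robot along hatch x over the passage roof. About 2 N moves it; it stays where it is left.
- door_handle (a point): Top centre of the door's dark bar handle, 101 mm above the counter; moves with the door, at hatch x = -60 mm + joint value. The bar is 90 mm along hatch y, 12 mm thick in x and spans z 89 to 101 mm, on two legs at its ends.
- return_tray: Fixed white plastic return tray, 180 x 90 mm, floor 10 mm above the counter, for rejects. Origin at the centre of its underside, x along its length.
- reject_nest (a point): Centre of the floor of the return tray's nest (10 mm above the tray's origin). Pocket 130 mm along the tray's x, 66 mm along y, lips 8 mm high.
- speculum: Bystander: chrome nasal speculum, 140 x 50 x 16 mm, lying. Origin at the middle, on the counter.
- clamp: Bystander: polished steel clamp with two finger rings, 125 x 55 x 9 mm, lying. Origin at the middle, on the counter.
- pin_tray: Bystander: shallow steel pin tray, 100 x 150 x 18 mm. Origin at the centre of the underside.
- vent_lid: Bystander: steel lid with a hinged flap vent, 100 x 150 mm, 24 mm high over the flap. Origin at the centre of the underside.
- tray_foot: Bystander: white plastic tray foot, round, 52 mm across and 55 mm high. Origin at the centre of the underside.
- dish: Bystander: small round steel dish, 90 mm across and 35 mm high. Origin at the centre of the underside.

How it is judged:
At the end, for the whole second after the job is handed in: One round-tag box at rest in each hatch nest and the bar-tag box in the return tray nest: within 10 mm of the nest centre, within 4 mm of its floor, tag up and level within 0.06 rad, lengthwise within 0.2 rad (either way round); hatch door within 10 mm of shut (((horizontal distance between box_round_a and pass_nest_left below 0.01 m and z of box_round_a in the frame of hatch between 0 and 0.008 m and angle between each of box_round_a, box_round_b's own z axis and vertical below 0.06 rad and angle between the x axis of each of box_round_a, box_round_b and the x axis of hatch, either way round below 0.2 rad and horizontal distance between box_round_b and pass_nest_right below 0.01 m and z of box_round_b in the frame of hatch between 0 and 0.008 m) or (horizontal distance between box_round_a and pass_nest_right below 0.01 m and z of box_round_a in the frame of hatch between 0 and 0.008 m and angle between each of box_round_a, box_round_b's own z axis and vertical below 0.06 rad and angle between the x axis of each of box_round_a, box_round_b and the x axis of hatch, either way round below 0.2 rad and horizontal distance between box_round_b and pass_nest_left below 0.01 m and z of box_round_b in the frame of hatch between 0 and 0.008 m)) and horizontal distance between box_bar and reject_nest below 0.01 m and z of box_bar in the frame of return_tray between 0.006 and 0.014 m and angle between box_bar's own z axis and vertical below 0.06 rad and angle between the x axis of box_bar and the x axis of return_tray, either way round below 0.2 rad and value of joint hatch_door below 0.01 m and linear speed of each of box_round_a, box_round_b, box_bar below 0.02 m/s); the robot touches nothing.
It fails at once if a box is dropped or thrown (faster than 0.5 m/s with no finger on it) ((contact force between box_round_a and the fingers below 0.05 N and linear speed of box_round_a above 0.5 m/s) or (contact force between box_round_b and the fingers below 0.05 N and linear speed of box_round_b above 0.5 m/s) or (contact force between box_bar and the fingers below 0.05 N and linear speed of box_bar above 0.5 m/s)).
It fails at once if a box is tipped past about 45 degrees (angle between any of box_round_a, box_round_b, box_bar's own z axis and vertical above 0.8 rad).
It fails at once if a bystander is moved more than 30 mm (distance of any of speculum, clamp, pin_tray, vent_lid, tray_foot, dish from where it was at the start of the episode above 0.03 m).
It also fails if it takes over 72 s, if anything falls off the work surface, if the arm or the gripper's body presses on something with over 40 N, if the wrist force passes 120 N, or if a joint passes its speed limit or range.

### The arm

A 7-joint arm with a two-finger parallel gripper is mounted at the origin on the work surface. World frame = base frame: x ahead of the robot, y to its left, z up, the work surface at z = 0. Lengths are in m, angles in rad, forces in N, time in s.
With the tool pointing down it reaches from about 0.4 to 0.875 m from the base axis. Payload 19.3 kg.
Tool frame: the origin (TCP) lies at the very end of the fingers, on their centre line; the grasp point (between the pads) lies bot.pinch_z behind it (bot.pinch_z is the distance from the TCP to the grasp point, in m); z points along the fingers, y is the line along which they close (so a half turn about z gives the same grasp; the last joint's range is limited). The gripper opens to 85 mm and grips with 20 to 120 N. Pads are 22 mm wide; open, the fingers measure 114 mm over their backs; the gripper's body (76 mm by 85 mm) begins 54 mm behind the grasp point. The pads swing forward as they close: fully open they stand 13 mm farther back than shut.
Start: joints at [1.236, 0.521, -0.036, 1.599, 0.021, 1.021, -0.113], TCP at [0.164, -0.603, 0.231] pointing down, gripper open.
Joint ranges: [-2.91, 2.91], [-0.3, 2.13], [-1.5, 1.42], [0.17, 2.43], [-1.26, 4.41], [0.16, 1.93], [-2.52, 2.52]. Speed limits (rad/s): [1.89, 1.89, 2.39, 2.39, 3.01, 3.01, 3.01].

### API

Orientations are given as [roll, pitch, yaw] about the fixed x, y, z axes, in that order (R = Rz(yaw) Ry(pitch) Rx(roll)).
In Python, from workcell import bot, grab_frame, ticket gives the robot as it stands.
- The arm moves only by the tool arm_command, never from a script. Its argument "commands" is a list of rows, each a list of 3 entries, a list of its own where there are three numbers: the shift along the world's x, y, z in mm, then the turn about the world's z in rad, then the gripper command: -1 is fully open, 1 is shut, values between are in proportion. In form: [[[tx, ty, tz], roll, fingers], ...]. A call has 1 to 20 rows; each row shifts and turns the commanded pose from where the row before left it; what a row does not reach is not made up. A row lasts 1/10 s, in which the tool goes at most 50 mm and 8.59 degrees, less where a joint would pass 70% of its speed; a pose out of reach is approached as far as the arm can. A call with a gripper value outside its range is refused whole. The fingers move at their own pace and stop on an object; "newtons" is the grip in N (left out, the last holds). Time passes only in rows, so rows that do not move let the fingers close. It gives the time, the measured TCP pose, the force, the opening and the grip force at its end, in the units of the state.
- bot.observe(): the state, without advancing time (a new reading comes with each control period).
- grab_frame(name): name is "side" or "top" or "wrist"; returns a dict with "image" (384x512x3 uint8, red, green, blue), "vertical_fov" (degrees; the focal length in pixels is half the picture's height over the tangent of half this angle, whatever the lens; pixels are square), "cx", "cy" (the principal point, pixels), "R" (3x3) and "t" (3): a world point X has camera coordinates R X + t. Camera axes: x right, y down, z forward; pixel columns grow to the right and rows downward; lengths in m; the calibration is good to about 2 mm. The wrist camera is an equidistant fisheye: a pixel r from the principal point sees the ray r / f radians off the axis. A picture is of the moment at which its call begins. There is no depth.
- ticket.job_done(): hands the job in; it is judged then, once.
The state is a dict: "clock": time; "qpos": joint angles; "qd": joint speeds; "joint_efforts": joint torques, N m; "position": TCP position; "tool_rot": TCP orientation; "force": force on the tool from outside, world axes, zero at the start; "moment": the same for the moment, N m; "grip_width": finger opening in m; "finger_force": force on a finger pad.
Only numpy, scipy, OpenCV 4.12 (cv2) and the standard library are available. Lean on these libraries where they do the work, as an engineer would, in place of code of your own. Each camera call takes 0.05 s, during which the arm holds its last target. There are 200 camera calls.

## Working session

There is one attempt and no reset: what is moved stays moved. The work goes in short steps, Python scripts to look and compute and a tool call to move; the robot and the scene stay as the last step left them, time stands still between calls to the robot, and variables do not carry over. Pictures are saved under pics/ and viewed, at most 10 in all, crops included, and the job is handed in when it is done.

Besides the shell and the picture viewer there is one more tool, called after "Emit:" as name([rows], argument=value, ...), one row to a line, values as JSON. arm_command: Moves the arm, as the interface text tells. Its arguments: {"type":"object","properties":{"commands":{"type":"array"},"newtons":{"type":"number"}},"required":["commands"]}

```bash
mkdir -p pics
cat > h.py <<'E'
import numpy as np, cv2, pickle
from workcell import bot, grab_frame, ticket
def ray(f,u,v):
    h=f["image"].shape[0]; F=h/2/np.tan(np.radians(f["vertical_fov"])/2)
    R=np.array(f["R"]);t=np.array(f["t"]);d=np.array([(u-f["cx"])/F,(v-f["cy"])/F,1.])
    if f.get("name")=="wrist":
        r=np.hypot(d[0],d[1]); d=np.array([d[0]/r*np.sin(r),d[1]/r*np.sin(r),np.cos(r)]) if r>1e-9 else np.array([0,0,1.])
    return -R.T@t, R.T@d
def onplane(f,u,v,z):
    o,d=ray(f,u,v); return o+d*(z-o[2])/d[2]
def grab(n):
    f=dict(grab_frame(n)); f["name"]=n; pickle.dump(f,open(f"{n}.pkl","wb")); return f
def load(n): return pickle.load(open(f"{n}.pkl","rb"))
def save(f,fn,box=None,s=1):
    im=f["image"][:,:,::-1]
    if box: im=im[box[1]:box[3],box[0]:box[2]]
    cv2.imwrite("pics/"+fn,cv2.resize(im,None,fx=s,fy=s,interpolation=cv2.INTER_CUBIC))
E
python3 - <<'E'
from h import *
for n in("top","side"):
    f=grab(n); save(f,n+"0.png",s=1.56)
    o,d=ray(f,f["cx"],f["cy"]); print(n,f["vertical_fov"],f["cx"],f["cy"],o.round(3),d.round(3))
s=bot.observe();print(bot.pinch_z,s["clock"],s["position"],s["tool_rot"])
E
```

```text
top 47.67361860712964 250.72642801808195 197.51834137314103 [0.47  0.048 1.289] [ 0.055 -0.025 -0.998]
side 52.500776381890404 257.7186295384953 185.81378704510536 [0.332 0.825 0.723] [ 0.18  -0.773 -0.608]
0.0187 0.1 [ 0.16344833 -0.60295248  0.23079327] [-3.14060306e+00  8.16482218e-05  2.64735882e-01]
```

View pics/top0.png

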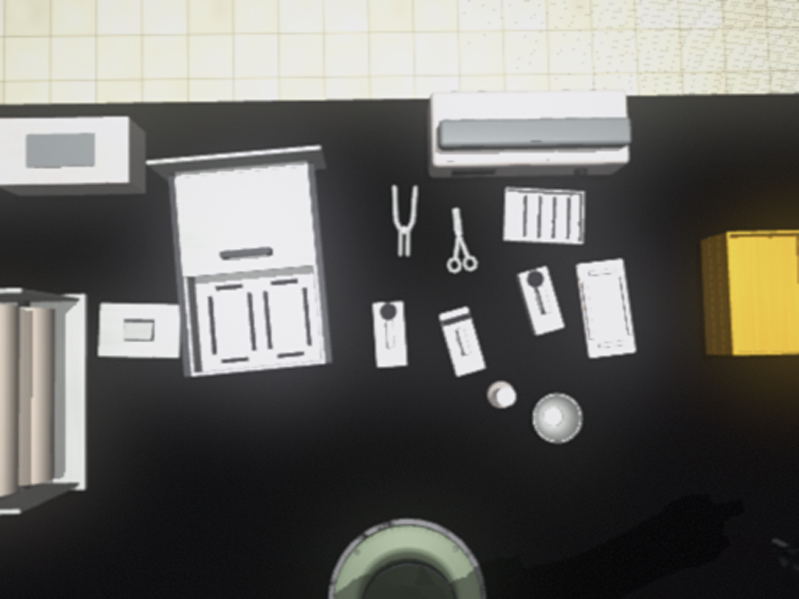

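View pics/side0.png

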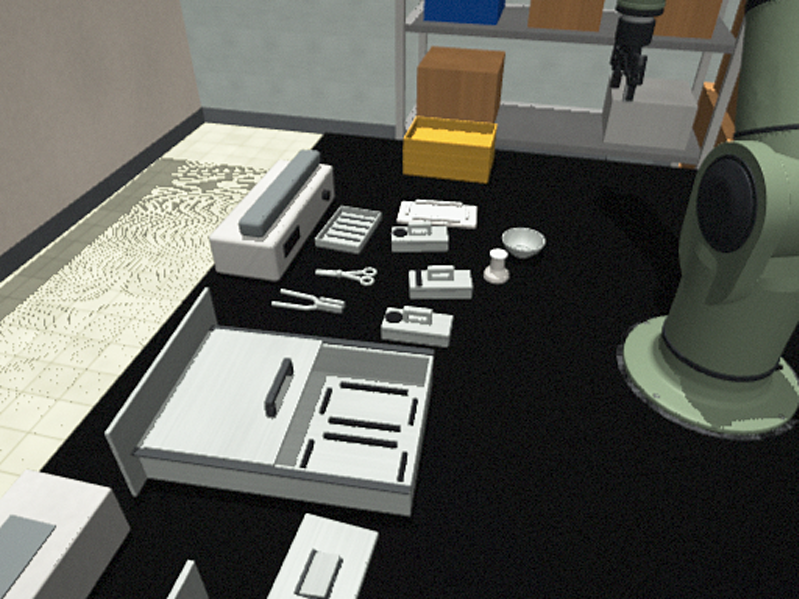

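The top view shows round boxes at (389,333) and (541,300), the bar box at (462,341), the return tray at (605,308), the hatch bay at (258,320), its door handle at (246,253), and the vent lid at (140,330), in 1.56x pixels. The side view agrees.

Run:
```python
from h import *
f=load("top"); g=cv2.cvtColor(f["image"],cv2.COLOR_RGB2GRAY)
save(f,"bx.png",(228,150,420,240),4)
# boxes and tray: outlines
m=(g>110).astype(np.uint8)
cs,_=cv2.findContours(m,cv2.RETR_EXTERNAL,cv2.CHAIN_APPROX_NONE)
for c in cs:
    (u,v),wh,a=cv2.minAreaRect(c)
    if 15<min(wh)<45 and 100<v<260:
        z=.03 if wh[0]*wh[1]<1200 else .018
        P=np.array([onplane(f,*p,z)[:2] for p in cv2.boxPoints(((u,v),wh,a))])
        e=[P[1]-P[0],P[2]-P[1]]; L=max(e,key=np.linalg.norm)
        print("rect",(round(u),round(v)),P.mean(0).round(4),[round(np.linalg.norm(x),3) for x in e],"yaw",round(np.arctan2(L[1],L[0])%np.pi,3))
# dark spots: enclosed in light
cs,h=cv2.findContours((g<90).astype(np.uint8),cv2.RETR_LIST,cv2.CHAIN_APPROX_NONE)
for c in cs:
    A=cv2.contourArea(c)
    if 8<A<600:
        (u,v),wh,a=cv2.minAreaRect(c); M=cv2.moments(c);u=M["m10"]/M["m00"];v=M["m01"]/M["m00"]
        if 110<u<420 and 130<v<245: print("dark",round(u,1),round(v,1),np.round(wh,1),round(a),"z4",onplane(f,u,v,.012)[:2].round(4),"z33",onplane(f,u,v,.033)[:2].round(4),"z101",onplane(f,u,v,.101)[:2].round(4))
```

```text
rect (322, 252) [ 0.3772 -0.1842] [np.float64(0.049), np.float64(0.046)] yaw 1.547
rect (297, 222) [ 0.4651 -0.1153] [np.float64(0.059), np.float64(0.1)] yaw 0.258
rect (249, 214) [0.4923 0.0218] [np.float64(0.059), np.float64(0.123)] yaw 0.043
rect (33, 250) [0.4019 0.6468] [np.float64(0.12), np.float64(0.358)] yaw 0.003
rect (346, 192) [ 0.5487 -0.2627] [np.float64(0.059), np.float64(0.122)] yaw 0.252
rect (388, 197) [ 0.5331 -0.3883] [np.float64(0.093), np.float64(0.183)] yaw 0.101
rect (296, 154) [ 0.6658 -0.1168] [np.float64(0.056), np.float64(0.121)] yaw 3.112
rect (348, 138) [ 0.7114 -0.2773] [np.float64(0.104), np.float64(0.156)] yaw 1.506
rect (259, 141) [ 0.7046 -0.0108] [np.float64(0.047), np.float64(0.13)] yaw 3.117
dark 248.6 199.2 [7.1 7.8] 45 z4 [0.5354 0.0231] z33 [0.5343 0.0235] z101 [0.5309 0.0248]
dark 342.7 178.5 [8. 7.] 90 z4 [ 0.591  -0.2574] z33 [ 0.589  -0.2524] z101 [ 0.5826 -0.2361]
dark 295.0 163.6 [2. 6.] 0 z4 [ 0.6382 -0.117 ] z33 [ 0.6354 -0.1142] z101 [ 0.6265 -0.1055]
dark 294.5 158.6 [22. 43.] 0 z4 [ 0.6533 -0.1159] z33 [ 0.6503 -0.1132] z101 [ 0.6405 -0.1044]
dark 258.7 140.4 [18. 48.] 0 z4 [ 0.7096 -0.0109] z33 [ 0.7056 -0.0099] z101 [ 0.6929 -0.0067]
```

View pics/bx.png

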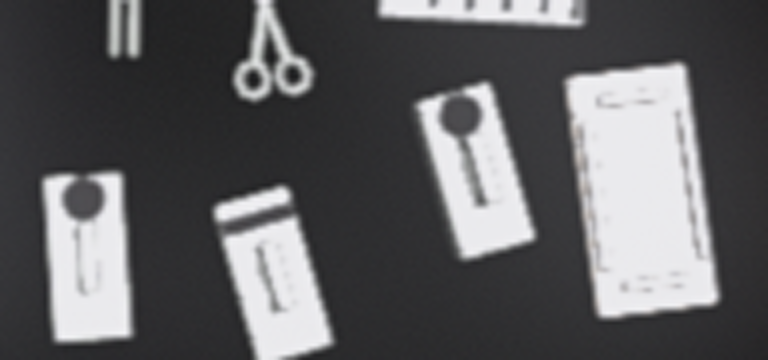

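The crop shows the three boxes with clear tags (discs at left and right, bar in the middle) and the tray at right. The centres agree with the tag positions. Next I need the hatch pose.

Run:
```python
from h import *
f=load("top"); g=cv2.cvtColor(f["image"],cv2.COLOR_RGB2GRAY)
save(f,"hatch.png",(85,85,235,250),3.6)
sub=g[150:245,105:215]; print(np.percentile(sub,[5,15,25,50,75]))
for thr in(120,150):
  cs,h=cv2.findContours((g<thr).astype(np.uint8),cv2.RETR_LIST,cv2.CHAIN_APPROX_NONE)
  for c in cs:
    (u,v),wh,a=cv2.minAreaRect(c)
    if 110<u<215 and 145<v<240 and max(wh)>8 and max(wh)<60:
        z=.101 if v<170 else .012
        B=cv2.boxPoints(((u,v),wh,a)); P=np.array([onplane(f,*p,z)[:2] for p in B])
        e=[P[1]-P[0],P[2]-P[1]]; L=max(e,key=np.linalg.norm)
        print(thr,(round(u),round(v)),np.round(wh,1),P.mean(0).round(4),"yaw",round(np.arctan2(L[1],L[0])%np.pi,3))
```

```text
[ 58.  71. 115. 227. 236.]
120 (150, 230) [ 1. 15.] [0.4501 0.3112] yaw 1.548
120 (186, 227) [ 1.3 14.1] [0.4581 0.2079] yaw 1.648
120 (136, 208) [35.1  1.6] [0.5154 0.3538] yaw 0.068
120 (161, 206) [34.2  1.4] [0.5211 0.2801] yaw 0.079
120 (171, 205) [34.1  1.3] [0.5233 0.2502] yaw 0.074
120 (196, 203) [35.1  1.3] [0.5291 0.1769] yaw 0.071
120 (146, 184) [ 1.5 15.1] [0.5875 0.3216] yaw 1.642
120 (182, 180) [ 1.4 15.1] [0.595 0.219] yaw 1.642
120 (124, 208) [59.4  3.9] [0.5191 0.3868] yaw 0.068
120 (158, 162) [ 3.8 31.2] [0.6376 0.2719] yaw 1.63
150 (150, 230) [ 2.2 16.1] [0.4503 0.3125] yaw 1.639
150 (186, 227) [ 2. 16.] [0.458  0.2078] yaw 1.548
150 (136, 208) [36.2  2.6] [0.5168 0.3534] yaw 0.068
150 (161, 206) [35.2  2.4] [0.5225 0.2799] yaw 0.079
150 (171, 205) [36.2  2.4] [0.5235 0.25  ] yaw 0.078
150 (196, 202) [35.2  2.4] [0.5293 0.1762] yaw 0.075
150 (146, 184) [ 2.4 16.1] [0.5872 0.3228] yaw 1.642
150 (182, 180) [ 2.4 16. ] [0.5949 0.2177] yaw 1.642
150 (158, 162) [ 4.6 33.1] [0.6384 0.2719] yaw 1.633
```

View pics/hatch.png

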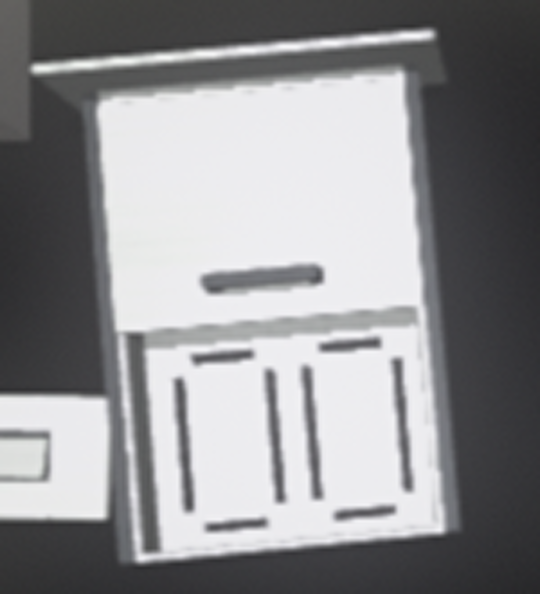

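Emit:
arm_command([
  [[27.5, 24.3, -4], 0, 0],
  [[27.5, 24.3, -4], 0, 0],
  [[27.5, 24.3, -4], 0, 0],
  [[27.5, 24.3, -4], 0, 0],
  [[27.5, 24.3, -4], 0, 0],
  [[27.5, 24.3, -4], 0, 0],
  [[27.5, 24.3, -4], 0, 0],
  [[27.5, 24.3, -4], 0, 0],
  [[27.5, 24.3, -4], 0, 0],
  [[27.5, 24.3, -4], 0, 0],
  [[27.5, 24.3, -4], 0, 0],
  [[27.5, 24.3, -4], 0, 0],
  [[27.5, 24.3, -4], 0, 0],
  [[27.5, 24.3, -4], -0.013, 0],
  [[0, 0, 0], 0, 0],
  [[0, 0, 0], 0, 0],
], newtons=50)

```text
clock: 1.7
position: [0.5486, -0.2623, 0.1747]
tool_rot: [-3.141, 0.001, 0.253]
force: [-0.3, -0.0, 0.0]
grip_width: 0.0426
finger_force: 0.0
```

Run:
```python
from h import *
s=bot.observe();print(s["clock"],s["position"].round(4) if hasattr(s["position"],"round") else s["position"],s["tool_rot"],s["grip_width"])
f=grab("wrist"); save(f,"w0.png",s=1.56)
g=cv2.cvtColor(f["image"],cv2.COLOR_RGB2GRAY); 
R=np.array(f["R"]);t=np.array(f["t"]);F=192/np.tan(np.radians(f["vertical_fov"])/2)
def proj(X):
    c=R@np.array(X)+t; th=np.arctan2(np.hypot(c[0],c[1]),c[2]); d=c[:2]/np.hypot(*c[:2]); return (f["cx"]+F*th*d[0],f["cy"]+F*th*d[1])
for X in((.589,-.2524,.033),(.5485,-.2628,.056),(.5173,-.1017,.033)): print(np.round(proj(X),1))
print(F,f["cx"],f["cy"])
```

```text
1.7 [ 0.5486 -0.2623  0.1747] [-3.14098352e+00  8.22198314e-04  2.53368181e-01] 0.04264847239579479
[256.3 134.1]
[256.2 182.5]
[103.5 168.2]
297.3186396354542 255.57071576429442 188.41377790876538
```

View pics/w0.png

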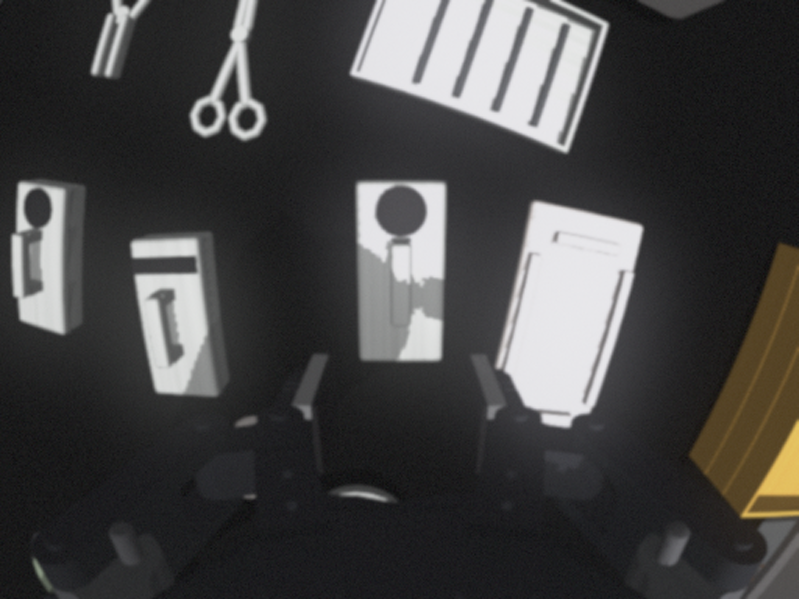

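The wrist view puts the round tag at (400,211) against a predicted (400,209), and the bar tag at (165,265) against (162,263). The estimates hold, so I grasp.

Emit:
arm_command([
  [[0, -0.5, -30], 0, 0],
  [[0, 0, -30], 0, 0],
  [[0, 0, -30], 0, 0],
  [[0, 0, -30], 0, 0],
  [[0, 0, -20], 0, 0],
  [[0, 0, 0], 0, 0],
  [[0, 0, 0], 0, 1],
  [[0, 0, 0], 0, 1],
  [[0, 0, 0], 0, 1],
  [[0, 0, 0], 0, 1],
  [[0, 0, 0], 0, 1],
])

```text
clock: 2.85
position: [0.5489, -0.2636, 0.0364]
tool_rot: [3.141, -0.001, 0.252]
force: [-2.1, 2.3, 8.8]
grip_width: 0.0107
finger_force: 52.9
```

Emit:
arm_command([
  [[0, 0, 10], 0, 1],
  [[0, 0, 25], 0, 1],
  [[0, 0, 30], 0, 1],
  [[0, 0, 30], 0, 1],
  [[0, 0, 30], 0, 1],
  [[0, 17, 15], 0, 1],
  [[-1.6, 33, 0], -0.0127, 1],
  [[-1.6, 33, 0], -0.0127, 1],
  [[-1.6, 33, 0], -0.0127, 1],
  [[-1.6, 33, 0], -0.0127, 1],
  [[-1.6, 33, 0], -0.0127, 1],
  [[-1.6, 33, 0], -0.0127, 1],
  [[-1.6, 33, 0], -0.0127, 1],
  [[-1.6, 33, 0], -0.0127, 1],
  [[-1.6, 33, 0], -0.0127, 1],
  [[-1.6, 33, 0], -0.0127, 1],
  [[-1.6, 33, 0], -0.0127, 1],
  [[-1.6, 33, 0], -0.0127, 1],
  [[-1.6, 33, 0], -0.0127, 1],
  [[-1.6, 33, 0], -0.0127, 1],
])

```text
clock: 4.85
position: [0.5254, 0.2172, 0.1757]
tool_rot: [-3.142, -0.0, 0.074]
force: [1.2, 0.3, -3.9]
grip_width: 0.0107
finger_force: 51.2
```

Emit:
arm_command([
  [[0, 0, 0], 0, 1],
  [[0, 0, 0], 0, 1],
])

```text
clock: 5.05
position: [0.5254, 0.2163, 0.1754]
tool_rot: [3.142, 0.0, 0.076]
force: [0.0, -1.1, -3.5]
grip_width: 0.0106
finger_force: 51.2
```

Run:
```python
from h import *
f=grab("wrist"); save(f,"w1.png",s=1.56)
```

```text
(no output)
```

View pics/w1.png

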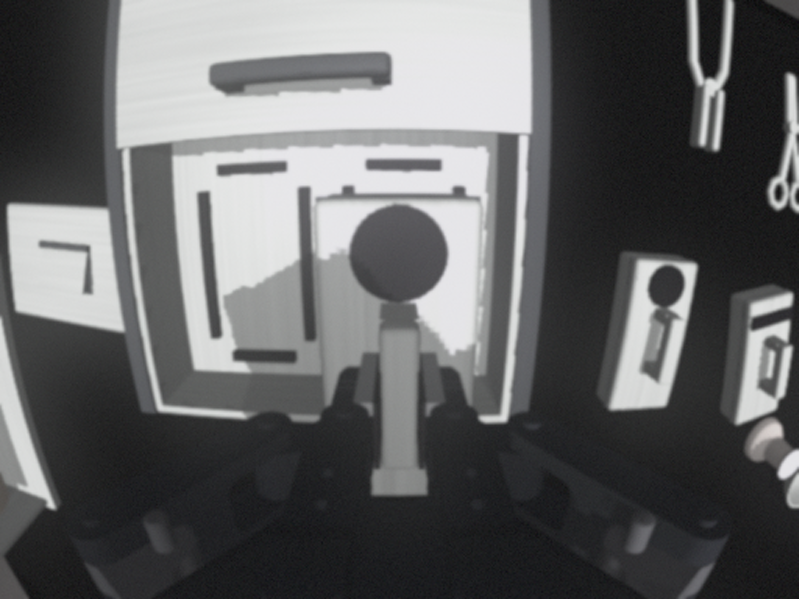

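The box hangs level over the right nest, with its tag at (398,253). The far lips are at (252,168) and (403,164), and the door handle is at (300,70).

Run:
```python
from h import *
f=load("wrist");k=1.5625
for n,p,z in(("farL",(252,168),.012),("farR",(403,164),.012),("L left",(209,265),.012),("L right",(307,264),.012),("L near",(265,356),.012),("tag",(398,253),.1724),("handle",(301,66),.101)):
    print(n,onplane(f,p[0]/k,p[1]/k,z)[:2].round(4))
c,s=np.cos(.074),np.sin(.074)
for x,y in((69,52),(69,-52),(0,89),(0,15),(-69,52)): print((.5226+(x*c-y*s)/1e3).round(4),(.2652+(x*s+y*c)/1e3).round(4))
```

```text
farL [0.5875 0.3203]
farR [0.5949 0.2191]
L left [0.5182 0.3521]
L right [0.5235 0.2794]
L near [0.4517 0.3104]
tag [0.5671 0.2197]
handle [0.6396 0.2707]
0.5876 0.3222
0.5953 0.2184
0.516 0.354
0.5215 0.2802
0.4499 0.312
```

Emit:
arm_command([
  [[1, -3, -20], 0, 1],
  [[0, 0, -30], 0, 1],
  [[0, 0, -30], 0, 1],
  [[0, 0, -25], 0, 1],
  [[0, 0, -12], 0, 1],
  [[0, 0, -8], 0, 1],
  [[0, 0, -5], 0, 1],
  [[0, 0, -4], 0, 1],
  [[0, 0, 0], 0, 1],
  [[0, 0, 0], 0, 1],
])

```text
clock: 6.1
position: [0.5274, 0.2126, 0.0419]
tool_rot: [-3.141, -0.001, 0.074]
force: [-0.3, -0.1, -3.8]
grip_width: 0.0102
finger_force: 51.1
```

Emit:
arm_command([
  [[0, 0, -1.5], 0, 1],
  [[0, 0, -1], 0, 1],
  [[0, 0, 0], 0, 1],
])

```text
clock: 6.4
position: [0.5275, 0.2133, 0.0403]
tool_rot: [-3.141, -0.001, 0.074]
force: [-6.9, 1.1, 21.7]
grip_width: 0.0106
finger_force: 54.6
```

Emit:
arm_command([
  [[0, 0, 0], 0, 0.4],
  [[0, 0, 0], 0, 0],
  [[0, 0, 0], 0, 0],
  [[0, 0, 20], 0, 0],
  [[0, 0, 40], 0, 0],
  [[0, 0, 40], 0, 0],
  [[0, 0, 30], 0, 0],
  [[-5, -27.4, 0], 0, 0],
  [[-5, -27.4, 0], 0, 0],
  [[-5, -27.4, 0], -0.031, 0],
  [[-5, -27.4, 0], 0, 0],
  [[-5, -27.4, 0], 0, 0],
  [[-5, -27.4, 0], 0, 0],
  [[-5, -27.4, 0], 0, 0],
  [[0, 0, 0], 0, 0],
  [[0, 0, 0], 0, 0],
])

```text
clock: 8.0
position: [0.4923, 0.0205, 0.1689]
tool_rot: [-3.141, -0.0, 0.042]
force: [-0.1, 0.4, -0.5]
grip_width: 0.0425
finger_force: 0.0
```

Run:
```python
from h import *
f=grab("wrist"); g=cv2.cvtColor(f["image"],cv2.COLOR_RGB2GRAY)
print(bot.observe()["position"])
cs,h=cv2.findContours((g<95).astype(np.uint8),cv2.RETR_LIST,cv2.CHAIN_APPROX_NONE)
for c in cs:
    A=cv2.contourArea(c)
    if 100<A<2500:
        M=cv2.moments(c);u=M["m10"]/M["m00"];v=M["m01"]/M["m00"]; print(round(A),round(u),round(v),onplane(f,u,v,.033).round(4), onplane(f,u,v,.037).round(4))
```

```text
[0.4923553  0.02120468 0.16887956]
145 432 353 [ 0.2192 -0.2747  0.033 ] [ 0.2241 -0.2704  0.037 ]
1581 464 295 [ 0.3353 -0.2855  0.033 ] [ 0.3385 -0.2811  0.037 ]
1226 415 271 [ 0.3846 -0.1795  0.033 ] [ 0.3872 -0.1766  0.037 ]
102 100 196 [0.4657 0.1891 0.033 ] [0.467  0.1867 0.037 ]
674 254 135 [0.5337 0.0239 0.033 ] [0.5341 0.0239 0.037 ]
200 9 152 [0.5162 0.3265 0.033 ] [0.5169 0.3221 0.037 ]
280 46 143 [0.5251 0.259  0.033 ] [0.5256 0.2556 0.037 ]
425 72 102 [0.5685 0.2179 0.033 ] [0.5684 0.2151 0.037 ]
134 85 78 [0.5922 0.2012 0.033 ] [0.5918 0.1986 0.037 ]
131 389 46 [ 0.6327 -0.1052  0.033 ] [ 0.6317 -0.1034  0.037 ]
206 30 31 [0.6591 0.2862 0.033 ] [0.6577 0.2824 0.037 ]
```

Emit:
arm_command([
  [[0, 0.8, -30], 0, 0],
  [[0, 0, -30], 0, 0],
  [[0, 0, -30], 0, 0],
  [[0, 0, -30], 0, 0],
  [[0, 0, -13], 0, 0],
  [[0, 0, 0], 0, 0],
  [[0, 0, 0], 0, 1],
  [[0, 0, 0], 0, 1],
  [[0, 0, 0], 0, 1],
  [[0, 0, 0], 0, 1],
  [[0, 0, 0], 0, 1],
])

```text
clock: 9.15
position: [0.4929, 0.0218, 0.0371]
tool_rot: [-3.141, -0.002, 0.043]
force: [-0.7, 2.3, 6.1]
grip_width: 0.0104
finger_force: 48.9
```

Emit:
arm_command([
  [[0, 0, 10], 0, 1],
  [[0, 0, 25], 0, 1],
  [[0, 0, 30], 0, 1],
  [[0, 0, 30], 0, 1],
  [[0, 0, 30], 0, 1],
  [[0, 15, 15], 0, 1],
  [[2.7, 28, 0], 0.0031, 1],
  [[2.7, 28, 0], 0.0031, 1],
  [[2.7, 28, 0], 0.0031, 1],
  [[2.7, 28, 0], 0.0031, 1],
  [[2.7, 28, 0], 0.0031, 1],
  [[2.7, 28, 0], 0.0031, 1],
  [[2.7, 28, 0], 0.0031, 1],
  [[2.7, 28, 0], 0.0031, 1],
  [[2.7, 28, 0], 0.0031, 1],
  [[2.7, 28, 0], 0.0031, 1],
  [[0, 0, 0], 0, 1],
  [[0, 0, 0], 0, 1],
])

```text
clock: 10.95
position: [0.5189, 0.3165, 0.1766]
tool_rot: [-3.142, -0.0, 0.075]
force: [0.2, -1.3, -2.6]
grip_width: 0.0108
finger_force: 49.3
```

Run:
```python
from h import *
f=grab("wrist"); g=cv2.cvtColor(f["image"],cv2.COLOR_RGB2GRAY)
z=bot.observe()["position"][2]-.004; print(bot.observe()["position"])
cs,h=cv2.findContours((g<95).astype(np.uint8),cv2.RETR_LIST,cv2.CHAIN_APPROX_NONE)
for c in cs:
    A=cv2.contourArea(c)
    if 100<A<4500:
        M=cv2.moments(c);u=M["m10"]/M["m00"];v=M["m01"]/M["m00"]; print(round(A),round(u),round(v),"held",onplane(f,u,v,z)[:2].round(4),"lip", onplane(f,u,v,.012)[:2].round(4),"tag",onplane(f,u,v,.037)[:2].round(4))
```

```text
[0.51911647 0.31573975 0.1765096 ]
158 317 267 held [0.5015 0.2795] lip [0.4055 0.2335] tag [0.4204 0.2406]
3050 255 167 held [0.5577 0.3194] lip [0.5231 0.3171] tag [0.5285 0.3175]
601 360 136 held [0.5785 0.2671] lip [0.5666 0.2076] tag [0.5685 0.2169]
442 316 169 held [0.559  0.2883] lip [0.5258 0.2518] tag [0.531  0.2575]
117 14 122 held [0.5788 0.4741] lip [0.5673 0.6408] tag [0.569  0.6148]
230 328 170 held [0.5593 0.2822] lip [0.5265 0.2392] tag [0.5316 0.2459]
170 352 109 held [0.5919 0.2731] lip [0.5947 0.2202] tag [0.5943 0.2284]
107 255 106 held [0.5881 0.3221] lip [0.5869 0.3226] tag [0.5871 0.3226]
628 335 51 held [0.6203 0.2843] lip [0.6543 0.2436] tag [0.649  0.2499]
```

Emit:
arm_command([
  [[0.5, 0.5, -20], 0, 1],
  [[0, 0, -30], 0, 1],
  [[0, 0, -30], 0, 1],
  [[0, 0, -25], 0, 1],
  [[0, 0, -12], 0, 1],
  [[0, 0, -8], 0, 1],
  [[0, 0, -5], 0, 1],
  [[0, 0, -4], 0, 1],
  [[0, 0, -1], 0, 1],
  [[0, 0, 0], 0, 1],
])

```text
clock: 12.0
position: [0.5199, 0.3172, 0.0413]
tool_rot: [-3.141, -0.001, 0.074]
force: [0.1, -0.1, -0.9]
grip_width: 0.0108
finger_force: 49.3
```

Emit:
arm_command([
  [[0, 0, -1.2], 0, 1],
  [[0, 0, 0], 0, 1],
  [[0, 0, 0], 0, 0.4],
  [[0, 0, 0], 0, 0],
  [[0, 0, 0], 0, 0],
  [[0, 0, 20], 0, 0],
  [[0, 0, 40], 0, 0],
  [[0, 0, 40], 0, 0],
  [[0, 0, 30], 0, 0],
])

```text
clock: 12.9
position: [0.52, 0.3172, 0.1721]
tool_rot: [-3.141, -0.001, 0.074]
force: [0.4, -0.0, 0.3]
grip_width: 0.0425
finger_force: 0.0
```

Emit:
arm_command([
  [[-3, -30.7, 0], 0.014, 0],
  [[-3, -30.7, 0], 0.014, 0],
  [[-3, -30.7, 0], 0.014, 0],
  [[-3, -30.7, 0], 0.014, 0],
  [[-3, -30.7, 0], 0.014, 0],
  [[-3, -30.7, 0], 0.014, 0],
  [[-3, -30.7, 0], 0.014, 0],
  [[-3, -30.7, 0], 0.014, 0],
  [[-3, -30.7, 0], 0.014, 0],
  [[-3, -30.7, 0], 0.014, 0],
  [[-3, -30.7, 0], 0.014, 0],
  [[-3, -30.7, 0], 0.014, 0],
  [[-3, -30.7, 0], 0.014, 0],
  [[-3, -30.7, 0], 0, 0],
  [[0, 0, 0], 0, 0],
  [[0, 0, 0], 0, 0],
])

```text
clock: 14.5
position: [0.4776, -0.1131, 0.1696]
tool_rot: [-3.142, -0.0, 0.255]
force: [-0.7, 0.1, -0.9]
grip_width: 0.0424
finger_force: 0.0
```

Run:
```python
from h import *
f=grab("wrist"); g=cv2.cvtColor(f["image"],cv2.COLOR_RGB2GRAY); save(f,"w2.png",s=1.56)
print(bot.observe()["position"])
cs,h=cv2.findContours((g<95).astype(np.uint8),cv2.RETR_LIST,cv2.CHAIN_APPROX_NONE)
for c in cs:
    A=cv2.contourArea(c)
    if 100<A<4500:
        M=cv2.moments(c);u=M["m10"]/M["m00"];v=M["m01"]/M["m00"]; (_,_),wh,a=cv2.minAreaRect(c); print(round(A),round(u),round(v),np.round(wh),round(a,1),"tag",onplane(f,u,v,.033)[:2].round(4))
```

```text
[ 0.47777438 -0.1122643   0.16962664]
122 433 353 [ 8. 21.] 24.0 tag [ 0.2724 -0.461 ]
480 356 332 [32. 22.] 53.6 tag [ 0.309  -0.2932]
1310 288 278 [59. 29.] 78.7 tag [ 0.376  -0.1772]
426 253 137 [ 9. 52.] 90.0 tag [ 0.5155 -0.101 ]
116 312 43 [13. 12.] 45.0 tag [ 0.6167 -0.1308]
256 8 43 [15. 24.] 29.7 tag [0.5684 0.2196]
124 283 38 [13. 12.] 90.0 tag [ 0.6142 -0.1037]
191 300 25 [13. 30.] 26.6 tag [ 0.6314 -0.1158]
322 482 36 [82. 27.] 77.7 tag [ 0.709  -0.3216]
```

View pics/w2.png

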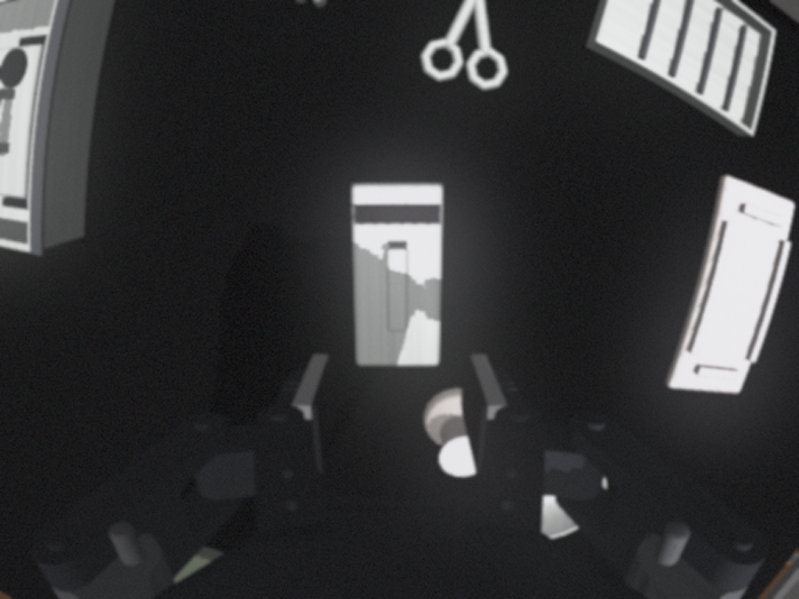

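The box is straight under the tool, with its bar tag at (396,214), so it needs about −2 mm in x.

Emit:
arm_command([
  [[-2, 0.5, -30], 0, 0],
  [[0, 0, -30], 0, 0],
  [[0, 0, -30], 0, 0],
  [[0, 0, -30], 0, 0],
  [[0, 0, -13.5], 0, 0],
  [[0, 0, 0], 0, 0],
  [[0, 0, 0], 0, 1],
  [[0, 0, 0], 0, 1],
  [[0, 0, 0], 0, 1],
  [[0, 0, 0], 0, 1],
  [[0, 0, 0], 0, 1],
])

```text
clock: 15.65
position: [0.4764, -0.1124, 0.0371]
tool_rot: [3.141, -0.002, 0.256]
force: [-1.0, 0.7, 10.1]
grip_width: 0.0107
finger_force: 50.7
```

Emit:
arm_command([
  [[0, 0, 10], 0, 1],
  [[0, 0, 25], 0, 1],
  [[0, 0, 30], 0, 1],
  [[0, 0, 30], 0, 1],
  [[0, 0, 30], 0, 1],
  [[0, 0, 10], 0, 1],
  [[5.8, -27.6, 0], -0.0155, 1],
  [[5.8, -27.6, 0], -0.0155, 1],
  [[5.8, -27.6, 0], -0.0155, 1],
  [[5.8, -27.6, 0], -0.0155, 1],
  [[5.8, -27.6, 0], -0.0155, 1],
  [[5.8, -27.6, 0], -0.0155, 1],
  [[5.8, -27.6, 0], -0.0155, 1],
  [[5.8, -27.6, 0], -0.0155, 1],
  [[5.8, -27.6, 0], -0.0155, 1],
  [[5.8, -27.6, 0], -0.0155, 1],
  [[0, 0, 0], 0, 1],
  [[0, 0, 0], 0, 1],
])

```text
clock: 17.45
position: [0.533, -0.3883, 0.1702]
tool_rot: [-3.14, 0.001, 0.1]
force: [-0.1, 0.2, -3.8]
grip_width: 0.0108
finger_force: 49.4
```

Run:
```python
from h import *
f=grab("wrist"); g=cv2.cvtColor(f["image"],cv2.COLOR_RGB2GRAY); save(f,"w3.png",s=1.56)
p=bot.observe()["position"]; print(p)
for n in("top",):
    f2=grab(n);
```

```text
[ 0.53326352 -0.38759395  0.17044419]
```

View pics/w3.png

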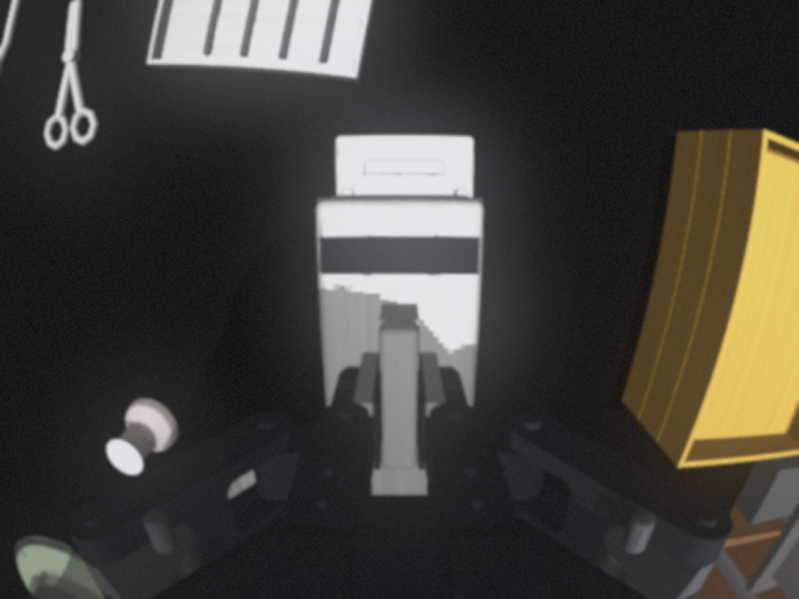

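The bar tag is at (399,255), and beyond it the tray's far lip at (404,167) and far corners at (337,137) and (472,136).

Run:
```python
from h import *
f=load("wrist");k=1.5625
P=lambda u,v,z:onplane(f,u/k,v/k,z)[:2]
c=np.array([np.cos(.1),np.sin(.1)])
t=P(399,255,.1664); print("box",(t-.042*c).round(4))
l=P(404,167,.018);print("nest by lip",(l-.069*c).round(4))
e=(P(337,137,.010)+P(472,136,.010))/2;print("by edge z10",(e-.09*c).round(4)); d=P(472,136,.01)-P(337,137,.01); print(np.linalg.norm(d),np.arctan2(d[0],-d[1]))
```

```text
box [ 0.532  -0.3884]
nest by lip [ 0.5318 -0.3912]
by edge z10 [ 0.5314 -0.3916]
0.08704374693095257 0.11007704743559277
```

Emit:
arm_command([
  [[0, -1.8, -20], 0, 1],
  [[0, 0, -30], 0, 1],
  [[0, 0, -30], 0, 1],
  [[0, 0, -20], 0, 1],
  [[0, 0, -10], 0, 1],
  [[0, 0, -6], 0, 1],
  [[0, 0, -4], 0, 1],
  [[0, 0, -3], 0, 1],
  [[0, 0, 0], 0, 1],
  [[0, 0, 0], 0, 1],
])

```text
clock: 18.55
position: [0.5339, -0.3903, 0.0486]
tool_rot: [3.141, -0.001, 0.101]
force: [-0.2, -0.5, -4.0]
grip_width: 0.0107
finger_force: 49.4
```

Emit:
arm_command([
  [[-0.5, 0, -1.2], 0, 1],
  [[0, 0, -1], 0, 1],
  [[0, 0, 0], 0, 1],
])

```text
clock: 18.85
position: [0.5334, -0.3905, 0.0472]
tool_rot: [3.141, -0.001, 0.101]
force: [-4.1, 2.3, 13.3]
grip_width: 0.011
finger_force: 51.6
```

Emit:
arm_command([
  [[0, 0, 0], 0, 0.4],
  [[0, 0, 0], 0, 0],
  [[0, 0, 0], 0, 0],
  [[0, 0, 20], 0, 0],
  [[0, 0, 40], 0, 0],
  [[0, 0, 40], 0, 0],
  [[0, 0, 40], 0, 0],
])

```text
clock: 19.55
position: [0.533, -0.39, 0.1874]
tool_rot: [-3.141, 0.0, 0.101]
force: [-0.9, 0.4, 1.6]
grip_width: 0.0427
finger_force: 0.0
```

Emit:
arm_command([
  [[7.5, 33.4, 0], -0.0013, 1],
  [[7.5, 33.4, 0], -0.0013, 1],
  [[7.5, 33.4, 0], -0.0013, 1],
  [[7.5, 33.4, 0], -0.0013, 1],
  [[7.5, 33.4, 0], -0.0013, 1],
  [[7.5, 33.4, 0], -0.0013, 1],
  [[7.5, 33.4, 0], -0.0013, 1],
  [[7.5, 33.4, 0], -0.0013, 1],
  [[7.5, 33.4, 0], -0.0013, 1],
  [[7.5, 33.4, 0], -0.0013, 1],
  [[7.5, 33.4, 0], -0.0013, 1],
  [[7.5, 33.4, 0], -0.0013, 1],
  [[7.5, 33.4, 0], -0.0013, 1],
  [[7.5, 33.4, 0], -0.0013, 1],
  [[7.5, 33.4, 0], -0.0013, 1],
  [[7.5, 33.4, 0], -0.0013, 1],
  [[7.5, 33.4, 0], -0.0013, 1],
  [[7.5, 33.4, 0], -0.0013, 1],
  [[7.5, 33.4, 0], -0.0013, 1],
  [[7.5, 33.4, 0], -0.0013, 1],
])

```text
clock: 21.55
position: [0.6833, 0.2792, 0.1859]
tool_rot: [3.142, -0.0, 0.075]
force: [0.3, -0.1, 0.3]
grip_width: 0.0
finger_force: 0.0
```

Emit:
arm_command([
  [[0, 0, 0], 0, 1],
  [[0, 0, 0], 0, 1],
])

```text
clock: 21.75
position: [0.6829, 0.2786, 0.1853]
tool_rot: [3.141, 0.001, 0.076]
force: [-0.5, -0.8, -0.0]
grip_width: 0.0
finger_force: 0.0
```

Run:
```python
from h import *
print(bot.observe()["position"])
f=grab("wrist"); t=grab("side")
g=cv2.cvtColor(t["image"],cv2.COLOR_RGB2GRAY)
a=f["image"][:,:,::-1]; b=t["image"][:,:,::-1]
cv2.imwrite("pics/w4.png",cv2.resize(np.vstack([a[:,:],b[60:330]]),None,fx=.9,fy=.9))
f=grab("top");g=cv2.cvtColor(f["image"],cv2.COLOR_RGB2GRAY)
cs,h=cv2.findContours((g<95).astype(np.uint8),cv2.RETR_LIST,cv2.CHAIN_APPROX_NONE)
for c in cs:
    A=cv2.contourArea(c)
    if 8<A<120:
        M=cv2.moments(c);u=M["m10"]/M["m00"];v=M["m01"]/M["m00"]
        if 110<u<420 and 130<v<245: print(round(A),round(u),round(v),onplane(f,u,v,.037)[:2].round(4),"tray",onplane(f,u,v,.043)[:2].round(4))
```

```text
[0.68286423 0.2785978  0.18533654]
10 194 201 [0.5323 0.1793] tray [0.532  0.1787]
22 389 182 [ 0.5752 -0.3867] tray [ 0.5747 -0.3846]
12 295 163 [ 0.6361 -0.1141] tray [ 0.6353 -0.1133]
```

View pics/w4.png

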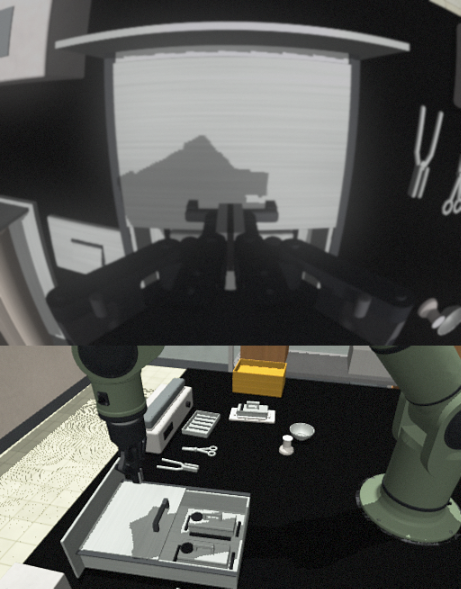

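The side view shows both round boxes seated in the hatch, the bar box in the tray, and the open door with its handle. In the wrist view the handle is at (232,207), nearer the robot than the fingertips. Before descending I check the clearance.

Run:
```python
from h import *
f=load("wrist")
for p in((187,207),(277,207),(187,201),(187,218)): print(onplane(f,p[0]/.9,p[1]/.9,.101)[:2].round(4))
```

```text
[0.6476 0.3163]
[0.654  0.2321]
[0.6537 0.3164]
[0.636  0.3161]
```

Emit:
arm_command([
  [[5, -1, -25], 0, 1],
  [[0, 0, -30], 0, 1],
  [[0, 0, -25], 0, 1],
  [[0, 0, -15], 0, 1],
  [[0, 0, -6], 0, 1],
  [[-10, -0.7, 0], 0, 1],
  [[-10, -0.7, 0], 0, 1],
  [[-15, -1.1, 0], 0, 1],
  [[-20, -1.5, 0], 0, 1],
  [[-20, -1.5, 0], 0, 1],
  [[-20, -1.5, 0], 0, 1],
  [[-20, -1.5, 0], 0, 1],
  [[-20, -1.5, 0], 0, 1],
  [[-20, -1.5, 0], 0, 1],
  [[-15, -1.1, 0], 0, 1],
  [[-10, -0.7, 0], 0, 1],
  [[0, 0, 0], 0, 1],
])

```text
clock: 23.6
position: [0.5079, 0.2638, 0.0858]
tool_rot: [-3.141, -0.001, 0.075]
force: [0.3, 0.1, -0.8]
grip_width: 0.0001
finger_force: 0.0
```

Emit:
arm_command([
  [[-8, -0.6, 0], 0, 1],
  [[-8, -0.6, 0], 0, 1],
  [[-6, -0.4, 0], 0, 1],
  [[-4, -0.3, 0], 0, 1],
  [[0, 0, 0], 0, 1],
])

```text
clock: 24.1
position: [0.4815, 0.2616, 0.0848]
tool_rot: [3.141, 0.001, 0.075]
force: [0.5, 0.4, -0.3]
grip_width: 0.0001
finger_force: 0.0
```

Emit:
arm_command([
  [[-3, -0.2, 0], 0, 1],
  [[-2, -0.2, 0], 0, 1],
  [[0, 0, 0], 0, 1],
])

```text
clock: 24.4
position: [0.4801, 0.2615, 0.0851]
tool_rot: [-3.14, -0.005, 0.074]
force: [19.9, 1.8, -13.5]
grip_width: -0.0002
finger_force: 10.2
```

Run:
```python
from h import *
print(bot.observe()["position"],bot.observe()["force"])
f=grab("side"); save(f,"s5.png",(60,160,300,340),2.5)
```

```text
[0.4801123  0.26152707 0.08514864] [ 19.91748008   1.81367767 -13.52276078]
```

View pics/s5.png

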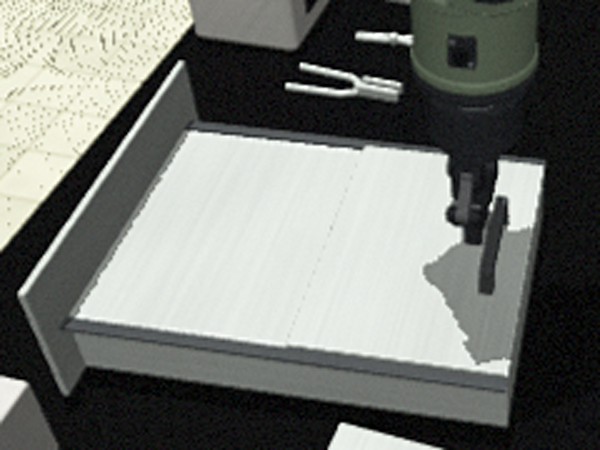

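The picture shows the door over the whole bay, its near edge at the hatch's front wall (525,265). The reaction force rose to 20 N at the stop position I calculated, so the door is fully shut. Next I back off and lift clear.

Emit:
arm_command([
  [[6, 0.4, 0], 0, 1],
  [[8, 0.6, 0], 0, 1],
  [[0, 0, 30], 0, 1],
  [[0, 0, 40], 0, 1],
  [[0, 0, 40], 0, 1],
  [[0, 0, 0], 0, 1],
  [[0, 0, 0], 0, 1],
  [[0, 0, 0], 0, 1],
])

```text
clock: 25.25
position: [0.4908, 0.262, 0.194]
tool_rot: [3.141, 0.001, 0.075]
force: [-0.6, 0.5, -0.0]
grip_width: 0.0
finger_force: 0.0
```

```bash
python3 -c "
from h import *
s=bot.observe();print(s['position'],s['force']);print(ticket.job_done())"
```

```text
[0.49080322 0.26198967 0.1940493 ] [-0.59405882  0.47778681 -0.04071016]
the job is handed in; nothing more can be done
None
```

I handed the job in at about 25 s of the 72 s, with both round-tag boxes in the hatch nests, the bar-tag box in the return tray nest, the door shut and the arm clear; no verdict came back.

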